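# Set the incubator temperature and press its cover shut

### The arm

A 6-joint arm with a two-finger parallel gripper is mounted at the origin on the work surface. World frame = base frame: x ahead of the robot, y to its left, z up, the work surface at z = 0. Lengths are in m, angles in rad, forces in N, time in s.
With the tool pointing down it reaches from about 0.3 to 0.775 m from the base axis. Payload 14.6 kg.
Tool frame: the origin (TCP) lies at the very end of the fingers, on their centre line; the grasp point (between the pads) lies 19 mm behind it (ctrl.hold_point_z is the distance from the TCP to the grasp point, in m); x points along the fingers, y is the direction in which the jaws open and shut, and the axes are right-handed (so a half turn about x gives the same grasp; the last joint's range is limited). The gripper opens to 94 mm and grips with 3 to 60 N. Pads are 16 mm wide; open, the fingers measure 119 mm over their backs; the gripper's body (75 mm by 177 mm) begins 78 mm behind the grasp point.
Start: joints at [1.246, 0.3, 1.521, -0, 1.321, -0.067], TCP at [0.14, 0.532, 0.205] pointing down, gripper open.
Joint ranges: [-3.03, 3.03], [-0.79, 2.21], [0.23, 2.52], [-1.04, 4.18], [0, 3.07], [-2.55, 2.55]. Speed limits (rad/s): [2.22, 2.22, 2.57, 3.14, 3.14, 3.14].

### API

Orientations are given as [roll, pitch, yaw] about the fixed x, y, z axes, in that order (R = Rz(yaw) Ry(pitch) Rx(roll)).
In Python, from station import get_obs, camera, ticket, ctrl gives the robot as it stands.
- The arm moves only by the tool step_arm, never from a script. Its argument "motion" is a list that holds one entry, the list of rows, each a list of 6 numbers: the shift along the tool's x, y, z in m, then the turn, a rotation vector about the tool's x, y, z in degrees. A call has 1 to 12 rows; each row shifts and turns the commanded pose from where the row before left it, along the tool's axes as they then stand; what a row does not reach is not made up. A row lasts 1/8 s, in which the tool goes at most 62.5 mm and 10.7 degrees, less where a joint would pass 70% of its speed; a pose out of reach is approached as far as the arm can. A call is refused whole if a number of a shift passes 0.0625 or a number of a turn 10.7, either way. A call with a gripper value outside its range is refused whole. "fingers" is the finger opening in m, from 0 to 0.094, set as the call begins (left out, the last holds). The fingers move at their own pace and stop on an object; "squeeze" is the grip in N (left out, the last holds). Time passes only in rows, so rows that do not move let the fingers close. It gives the time, the measured TCP pose, the force and the opening at its end, in the units of the state.
- get_obs(): the state, without advancing time (a new reading comes with each control period).
- camera(name): name is "side" or "top"; returns a dict with "pixels" (480x640x3 uint8, red, green, blue), "fx", "fy", "cx", "cy" (pixels), "extrinsics" (4x4, takes a point from world to camera coordinates). Camera axes: x right, y up, looking along -z (the intrinsics and any distortion apply to the point x, -y, -z); pixel columns grow to the right and rows downward; lengths in m; the calibration is good to about 2 mm. A picture is of the moment at which its call begins. There is no depth.
- ticket.hand_in(): hands the job in, once; it reports no verdict.
The state is a dict: "time_s": time; "qpos": joint angles; "joint_vel": joint speeds; "tau": joint torques, N m; "ee_pos": TCP position; "eef_rot": TCP orientation; "force": force on the tool from outside, world axes, zero at the start; "moment": the same for the moment, N m; "grip_width": finger opening in m.
Only numpy, scipy, OpenCV 4.12 (cv2) and the standard library are available. Lean on these libraries where they do the work, as an engineer would, in place of code of your own. Each camera call takes 0.05 s, during which the arm holds its last target.

### The job

First turn the controller's black dial until its white pointer points at the red tab on the scale. Then turn the orange quarter-turn fastener on the incubator's cover until its dark slot lines up with the two white marks on the cover, and press the cover fully down against the frame; finish while still holding it pressed down. Leave the red tab, the tip box, the pipette and the beaker where they are.

Things in the scene. Friction and masses are not known exactly. Their poses are not given: they have to be found in the camera images.
- incubator: white fixed plate incubator, 210 (x) x 190 (y) mm, its frame's top 80 mm above the bench; origin at the centre of its underside, z up. The fastener's axis stands at x = -52 mm, y = 0 in this frame. Two white marks on the cover, in front of and behind the fastener, lie on the line through that axis along x
- cover: grey sprung cover with clear window, 180 x 172 x 6 mm, fastener on it; origin at its underside's centre, 88 mm above the bench raised, 80 mm when fully down on the frame. Moves only straight down: 3 N starts it, 9 N takes it home; springs up when let go. If the slot is over 0.2 rad out of line, a cross bar under the fastener lands on the frame and stops it after 2 mm. Axes as the incubator's
- press_pad (a point): centre of the top of a blue round pad, 36 mm across and 2 mm high, on the cover 57 mm to the +y side of the fastener: a clear place to press the cover. The pad's top is 96 mm above the bench with the cover raised
- fastener (a joint): angle of the orange quarter-turn fastener, rad, grows clockwise seen from above, range 0 to 1.95, turns with light friction (0.04 N m) and stays put. At 0 its grip bar and the dark slot along the bar's top lie along the incubator's y axis; at 1.571 they lie along the incubator's x axis, in line with the two white marks (aligned)
- fastener_grip (a point): on the fastener's axis, 28 mm above the cover's upper face and 8 mm below the top of the grip bar. The bar is 36 mm long, 12 mm thick, upright faces, and stands on a disc 36 mm across and 5 mm high
- controller: white fixed temperature controller box, 140 (x) x 120 (y) x 70 mm high; origin at the centre of its underside, z up. The dial stands at the middle of its top
- dial (a joint): angle of the black dial, rad, grows clockwise seen from above, range 0 to 4.6, light friction, stays put. At 0 its white pointer points to the controller's +y; at 1.571 to its +x. The grip bar lies along the pointer
- mark (a joint): angle of the red tab on the scale, same zero and direction as dial, so the dial is set when both are equal. The tab is stiff and must not be moved
- dial_grip (a point): on the dial's axis, 101 mm above the bench and 8 mm below the top of the dial's grip bar. The bar is 42 mm long and 13 mm thick, upright faces, on a skirt 48 mm across and 8 mm high
- dial_pointer (a point): tip of the dial's white pointer, 34 mm from the dial's axis
- mark_tip (a point): point on the line of the red tab, 34 mm from the dial's axis; the tab itself (6 mm wide, 4 mm high) lies from 36 to 45 mm from the axis
- tip_box: bystander: loose blue box of pipette tips, 84 x 120 x 64 mm; origin at the centre of its underside
- pipette: bystander: loose white pipette lying flat, about 255 mm long along its x, 24 mm high; origin on the underside in the middle of its thick part
- beaker: bystander: loose glass beaker, 68 mm across, 70 mm tall; origin at the centre of its underside
There are look-alikes about, which are no part of the job. Leave any pink or turquoise look-alike of the controller alone.

How it is judged:
On the way, in this order (a step that is already met when the one before it is completed fails the run):
1. the dial's pointer points at the red tab (tips within 4.5 mm, about 7 degrees) (horizontal distance between dial_pointer and mark_tip below 0.0045 m), for 0.3 s.
2. the fastener's slot is in line with the white marks within 0.2 rad (value of joint fastener between 1.371 and 1.771 rad), for 0.2 s.
At the end, for the whole second after the job is handed in: the robot is still pressing the cover: it is down on the frame (at least 6.5 of its 8 mm) under more than 4 N from the robot, the fastener's slot is in line with the marks within 0.22 rad, and the dial's pointer still points at the red tab within 4.5 mm at the tip (horizontal distance between dial_pointer and mark_tip below 0.0045 m and value of joint fastener between 1.35 and 1.79 rad and z of cover in the frame of incubator below 0.0815 m and contact force between any of the fingers, the arm and cover above 4 N); the arm keeps its last pose, push and grip.
It fails at once if the red tab is shifted by more than 5 mm (distance of mark_tip from where it was at the start of the episode above 0.005 m).
It fails at once if the tip box, pipette or beaker is moved by more than 40 mm (distance of any of tip_box, pipette, beaker from where it was at the start of the episode above 0.04 m).
It also fails if it takes over 67 s, if anything falls off the work surface, if the arm or the gripper's body presses on something with over 40 N, if the wrist force passes 120 N, or if a joint passes its speed limit or range.

## Working session

There is one attempt and no reset: what is moved stays moved. The work goes in short steps, Python scripts to look and compute and a tool call to move; the robot and the scene stay as the last step left them, time stands still between calls to the robot, and variables do not carry over. Pictures are saved under pics/ and viewed, and the job is handed in when it is done.

Besides the shell and the picture viewer there is one more tool, called after "Emit:" as a command line: name --argument value ..., lists and objects as JSON in quotes. step_arm: Moves the arm, as the interface text tells. Its arguments: {"type":"object","properties":{"motion":{"type":"array","items":{"type":"array","items":{"type":"array","items":{"type":"number"}}}},"fingers":{"type":"number"},"squeeze":{"type":"number"}},"required":["motion"]}

```bash
mkdir -p pics; ls; python3 - <<'E'
from station import get_obs,camera,ctrl
import cv2,numpy as np
for n in("top","side"):
    c=camera(n); cv2.imwrite(f"pics/{n}0.png",c["pixels"][:,:,::-1])
    print(n,c["fx"],c["fy"],c["cx"],c["cy"],[k for k in c]);print(np.round(c["extrinsics"],4).tolist())
print(get_obs(),ctrl.hold_point_z)
E
```

```text
pics
top 479.3102190071762 479.3102190071762 321.41171515634716 242.69055818674167 ['pixels', 'fx', 'fy', 'cx', 'cy', 'extrinsics']
[[-0.0097, -1.0, -0.0023, 0.0684], [0.993, -0.0099, 0.118, -0.5316], [-0.118, -0.0011, 0.993, -1.3152], [0.0, 0.0, 0.0, 1.0]]
side 566.523684073463 566.523684073463 325.25611620264806 235.72929430958746 ['pixels', 'fx', 'fy', 'cx', 'cy', 'extrinsics']
[[-0.9933, -0.1138, 0.018, 0.5436], [0.0881, -0.6491, 0.7556, -0.053], [-0.0743, 0.7521, 0.6548, -1.447], [0.0, 0.0, 0.0, 1.0]]
{'time_s': 0.1, 'qpos': array([ 1.24643451e+00,  3.00431464e-01,  1.52151205e+00, -2.35364672e-05,
        1.32069778e+00, -6.65940343e-02]), 'joint_vel': array([-1.75404510e-03, -2.46349372e-03, -7.86309863e-04, -3.51032752e-04,
       -6.97756465e-05, -9.58416378e-04]), 'tau': array([ 1.49203202e-03, -5.32650518e+01, -3.53277290e+01,  7.09851924e-02,
        2.36029259e-02, -2.73149175e-05]), 'ee_pos': array([0.14013862, 0.53160567, 0.20493727]), 'eef_rot': array([-1.61565316,  1.56974744, -1.87341511]), 'force': array([-0.32603693, -0.15918634,  0.3984904 ]), 'moment': array([ 0.00079895, -0.03192046, -0.00256468]), 'grip_width': 0.09399758301422849} 0.0188
```

View pics/top0.png

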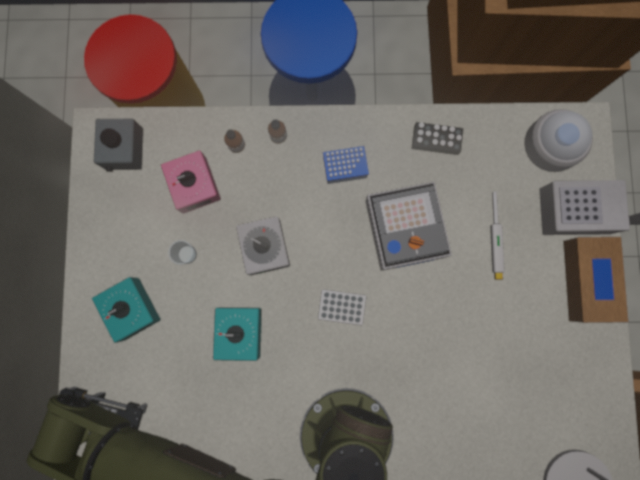

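View pics/side0.png

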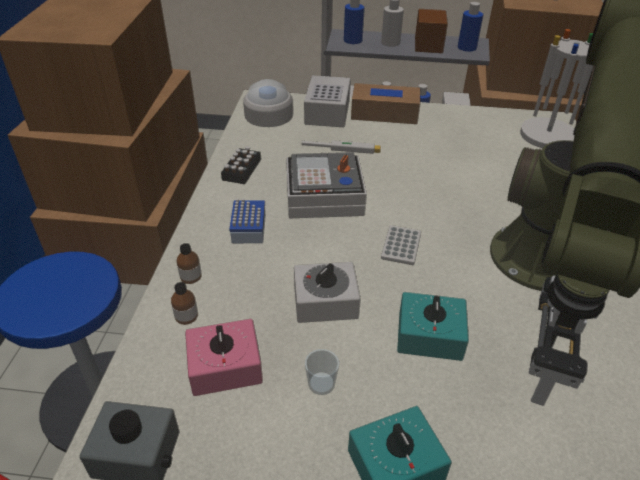

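```bash
cat > h.py <<'E'
import numpy as np,cv2
from station import get_obs,camera,ctrl
def crop(c,x0,y0,w,h,s,name):
    im=c["pixels"][y0:y0+h,x0:x0+w,::-1]
    im=cv2.resize(im,None,fx=s,fy=s,interpolation=cv2.INTER_CUBIC)
    for i in range(0,w,10):
        cv2.putText(im,str(x0+i),(i*s,8),0,.3,(0,255,255),1); cv2.line(im,(i*s,10),(i*s,14),(0,255,255),1)
    for i in range(0,h,10):
        cv2.putText(im,str(y0+i),(0,i*s+4),0,.3,(0,255,255),1)
    cv2.imwrite("pics/"+name,im)
def back(c,u,v,z):
    E=np.array(c["extrinsics"]);R=E[:3,:3];t=E[:3,3]
    d=R.T@np.array([(u-c["cx"])/c["fx"],-(v-c["cy"])/c["fy"],-1]);o=-R.T@t
    return o+d*(z-o[2])/d[2]
def proj(c,p):
    E=np.array(c["extrinsics"]);q=E[:3,:3]@np.array(p)+E[:3,3]
    return np.array([c["cx"]+c["fx"]*q[0]/-q[2],c["cy"]-c["fy"]*q[1]/-q[2]])
E
python3 - <<'E'
from h import *
t=camera("top");s=camera("side")
crop(t,230,205,70,75,8,"tc.png");crop(t,360,178,95,95,6,"ti.png")
crop(s,285,250,85,80,8,"sc.png");crop(s,280,140,95,85,8,"si.png")
E
```

```text
(no output)
```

View pics/tc.png

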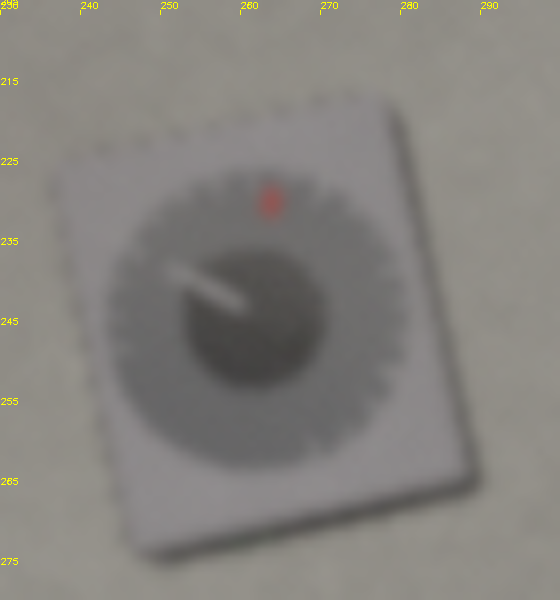

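View pics/ti.png

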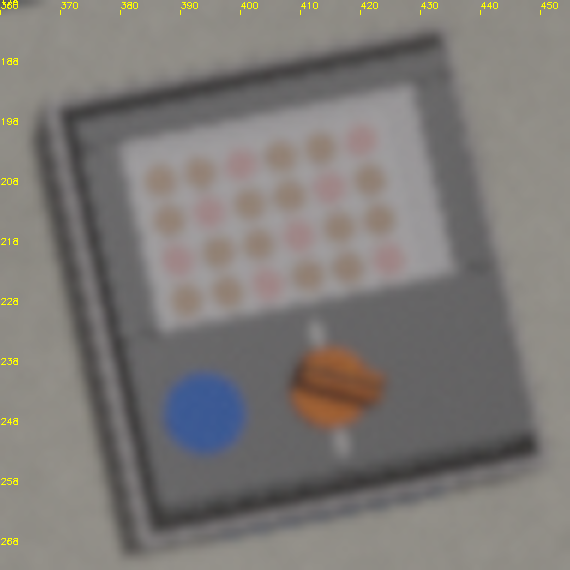

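View pics/sc.png

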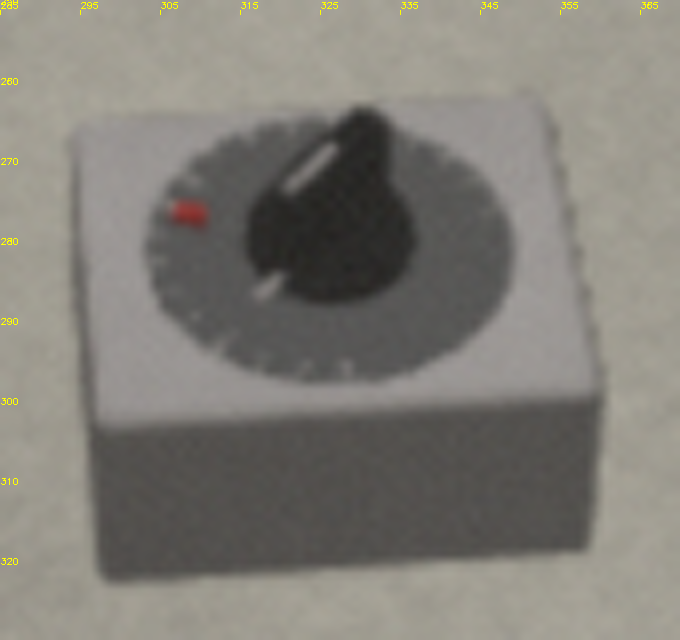

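View pics/si.png

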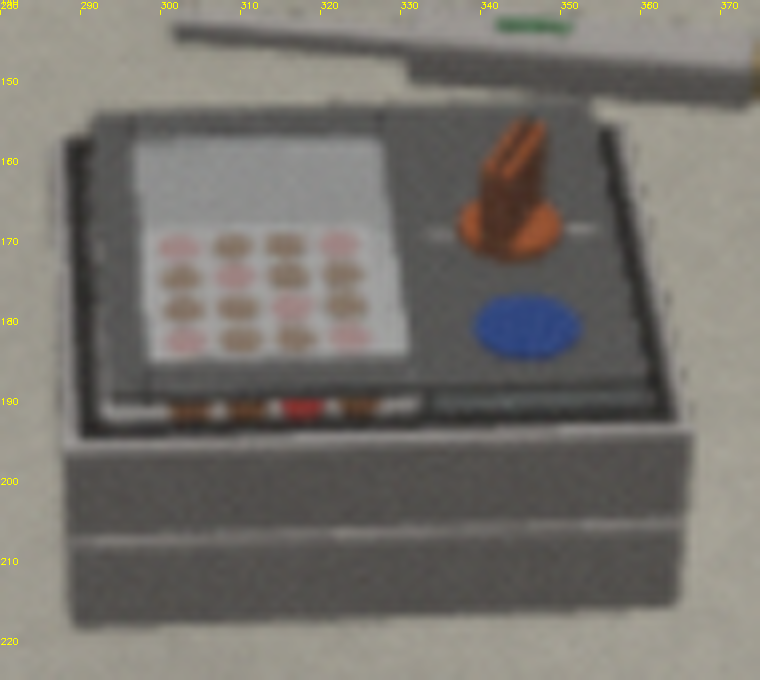

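```bash
python3 - <<'E'
from h import *
t=camera("top");s=camera("side")
np.set_printoptions(precision=4,suppress=True)
def B(c,u,v,z): return back(c,u,v,z)[:2]
print("ctrl corners top",[B(t,*p,.07) for p in((236.5,225),(278,216),(290,265),(247.5,274.5))])
print("ctrl corners side",[B(s,*p,.07) for p in((294,265),(352,261.5),(360,300),(296.5,303.5))])
print("ring ctr",B(t,262,244.3,.07),B(s,325.5,280.3,.07))
print("red",B(t,263.8,230,.072),B(s,308.5,276.7,.072))
print("ptr tip",B(t,250.5,238,.075),B(s,316.5,287,.075))
print("ptr bar top",B(s,320.5,274,.109),B(s,327,268,.109))
print("incub frame side",[B(s,*p,.08) for p in((289,195),(366,193))])
print("pad",B(t,394,247,.096),B(s,345.3,181,.096))
print("disc",B(s,343.5,168.5,.098),B(t,414.5,242.5,.098))
print("marks",B(t,411.5,233,.094),B(t,415.8,251.5,.094),B(s,334,169.2,.094),B(s,353,168.4,.094))
print("slot",B(t,409.5,240.5,.13),B(t,420.5,244.5,.13),B(s,341.5,162,.13),B(s,346.5,155.5,.13))
E
```

```text
ctrl corners top [array([0.5789, 0.2955]), array([0.6028, 0.1817]), array([0.4676, 0.149 ]), array([0.4429, 0.2642])]
ctrl corners side [array([0.5998, 0.1852]), array([0.468 , 0.1558]), array([0.4413, 0.2743]), array([0.576 , 0.3022])]
ring ctr [0.5249 0.2253] [0.5222 0.2247]
red [0.564  0.2203] [0.5612 0.2205]
ptr tip [0.5419 0.2561] [0.539  0.2528]
ptr bar top [0.5315 0.2454] [0.5196 0.225 ]
incub frame side [array([ 0.6523, -0.0653]), array([ 0.4514, -0.1021])]
pad [ 0.5111 -0.1306] [ 0.5094 -0.1266]
disc [ 0.5193 -0.182 ] [ 0.5224 -0.1853]
marks [ 0.5487 -0.1789] [ 0.4987 -0.1888] [ 0.5454 -0.1808] [ 0.4937 -0.1921]
slot [ 0.524  -0.1663] [ 0.5133 -0.1945] [ 0.5245 -0.1649] [ 0.5138 -0.1986]
```

```bash
cat >> h.py <<'E'
from scipy.spatial.transform import Rotation as Ro
def tool():
    o=get_obs();return o,Ro.from_euler("xyz",o["eef_rot"])
def delta(p,heading,tilt=True):
    """tool-frame shift and rotvec deg to reach TCP p, pointing down, tool-y heading deg"""
    o,R=tool()
    h=np.radians(heading);y=np.array([np.cos(h),np.sin(h),0]);x=np.array([0,0,-1.]);z=np.cross(x,y)
    G=Ro.from_matrix(np.c_[x,y,z])
    print("t",round(o["time_s"],2),"TCP",o["ee_pos"].round(4),"F",o["force"].round(1),"M",o["moment"].round(2),"w",round(o["grip_width"],4),"q",o["qpos"].round(2))
    ym=R.as_matrix()[:,1];print("y heading",np.degrees(np.arctan2(ym[1],ym[0])).round(1),"x axis",R.as_matrix()[:,0].round(3))
    print("shift mm",(R.inv().apply(np.array(p)-o["ee_pos"])*1000).round(1),"rot deg",np.degrees((R.inv()*G).as_rotvec()).round(1))
E
python3 - <<'E'
from h import *
for hd in(-30.3,149.7):delta((.523,.225,.15),hd)
E
```

```text
t 0.3 TCP [0.1402 0.5318 0.2053] F [-0.1  0.9 -0.1] M [-0.03 -0.    0.03] w 0.0939 q [ 1.25  0.3   1.52  0.    1.32 -0.07]
y heading 75.2 x axis [-0. -0. -1.]
shift mm [  55.3 -199.   448.4] rot deg [105.5   0.    0. ]
t 0.3 TCP [0.1402 0.5318 0.2053] F [-0.1  0.9 -0.1] M [-0.03 -0.    0.03] w 0.0939 q [ 1.25  0.3   1.52  0.    1.32 -0.07]
y heading 75.2 x axis [-0. -0. -1.]
shift mm [  55.3 -199.   448.4] rot deg [-74.5  -0.    0. ]
```

Emit:
step_arm --motion '[[[0,-0.0221,0.0498,0,0,0],[0,-0.0221,0.0498,0,0,0],[0,-0.0221,0.0498,0,0,0],[0,-0.0221,0.0498,0,0,0],[0,-0.0221,0.0498,0,0,0],[0,-0.0221,0.0498,0,0,0],[0,-0.0221,0.0498,0,0,0],[0,-0.0221,0.0498,0,0,0],[0,-0.0221,0.0498,0,0,0]]]' --fingers 0.06 --squeeze 20

```text
time_s: 1.42
ee_pos: [0.5241, 0.2239, 0.2055]
eef_rot: [1.036, 1.571, 0.778]
force: [0.6, 0.6, -0.4]
grip_width: 0.06
```

Emit:
step_arm --motion '[[[0,0,0,-10.6,0,0],[0,0,0,-10.6,0,0],[0,0,0,-10.6,0,0],[0,0,0,-10.6,0,0],[0,0,0,-10.6,0,0],[0,0,0,-10.6,0,0],[0,0,0,-10.6,0,0],[0,0,0,0,0,0]]]'

```text
time_s: 2.42
ee_pos: [0.5229, 0.2252, 0.2054]
eef_rot: [2.419, 1.571, -2.828]
force: [0.8, -0.2, 0.2]
grip_width: 0.0605
```

```bash
python3 - <<'E'
from h import *
delta((.523,.225,.085),149.7)
E
```

```text
t 2.42 TCP [0.5229 0.2252 0.2054] F [ 0.8 -0.2  0.2] M [ 0.12 -0.   -0.05] w 0.0605 q [ 0.34  0.34  1.46  0.    1.33 -2.26]
y heading 149.4 x axis [-0. -0. -1.]
shift mm [ 1.204e+02 -2.000e-01 -1.000e-01] rot deg [-0.3 -0.  -0. ]
```

Emit:
step_arm --motion '[[[0.04,0,0,0,0,0],[0.04,0,0,0,0,0],[0.025,0,0,0,0,0],[0.014,0,0,0,0,0],[0,0,0,0,0,0]]]' --fingers 0.045

```text
time_s: 3.05
ee_pos: [0.5228, 0.2252, 0.0861]
eef_rot: [2.467, 1.57, -2.781]
force: [-0.2, -0.3, -0.4]
grip_width: 0.0452
```

Emit:
step_arm --motion '[[[0,0,0,0,0,0],[0,0,0,0,0,0],[0,0,0,0,0,0],[0,0,0,0,0,0],[0,0,0,0,0,0],[0,0,0,0,0,0]]]' --fingers 0 --squeeze 15

```text
time_s: 3.8
ee_pos: [0.5231, 0.2252, 0.0868]
eef_rot: [-0.805, 1.57, 0.232]
force: [0.1, -0.5, 5.2]
grip_width: 0.0132
```

```bash
python3 - <<'E'
from h import *
delta((.523,.225,.085),149.7)
s=camera("side");crop(s,285,230,85,100,7,"s1.png")
E
```

```text
t 3.8 TCP [0.5231 0.2252 0.0868] F [ 0.1 -0.5  5.2] M [-0.04  0.21 -0.03] w 0.0132 q [ 0.34  0.46  1.59 -0.    1.09 -2.27]
y heading 149.4 x axis [ 0.001  0.    -1.   ]
shift mm [ 1.8 -0.1 -0.3] rot deg [-0.3  0.   0. ]
```

View pics/s1.png

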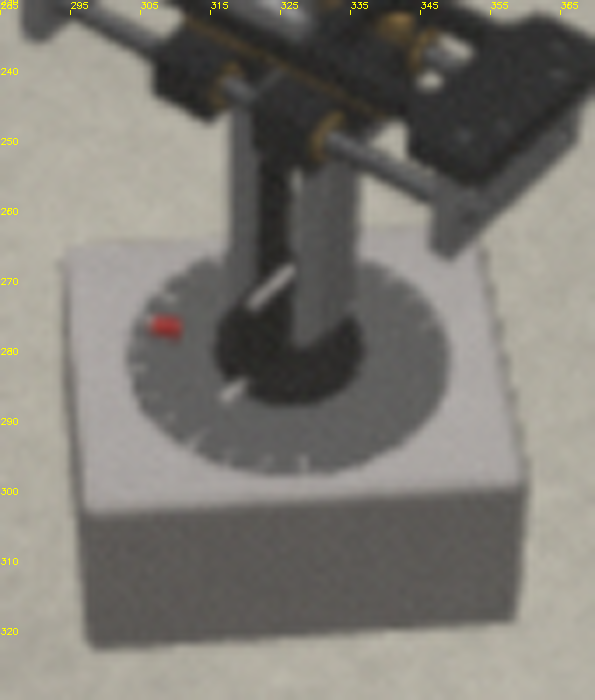

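The grip is on the dial bar (13.2 mm wide). Pointer tip is at about (318,286) and the tab at about (308,276), still unmoved. Now I'll turn it clockwise by about 66°.

Emit:
step_arm --motion '[[[0,0,0,8.3,0,0],[0,0,0,8.3,0,0],[0,0,0,8.3,0,0],[0,0,0,8.3,0,0],[0,0,0,8.3,0,0],[0,0,0,8.3,0,0],[0,0,0,8.3,0,0],[0,0,0,8.3,0,0],[0,0,0,0,0,0],[0,0,0,0,0,0],[0,0,0,0,0,0],[0,0,0,0,0,0]]]'

```text
time_s: 5.35
ee_pos: [0.523, 0.2256, 0.0868]
eef_rot: [1.128, 1.57, 1.007]
force: [-1.3, 1.8, 5.5]
grip_width: 0.0129
```

```bash
python3 - <<'E'
from h import *
delta((.523,.225,.085),83.3)
s=camera("side");crop(s,295,250,65,60,10,"s2.png")
E
```

```text
t 5.35 TCP [0.523  0.2256 0.0868] F [-1.3  1.8  5.5] M [ 0.26  0.33 -0.04] w 0.0129 q [ 0.34  0.46  1.59  0.    1.09 -1.11]
y heading 83.0 x axis [ 0.     0.001 -1.   ]
shift mm [ 1.8 -0.5  0.1] rot deg [-0.3  0.  -0. ]
```

View pics/s2.png

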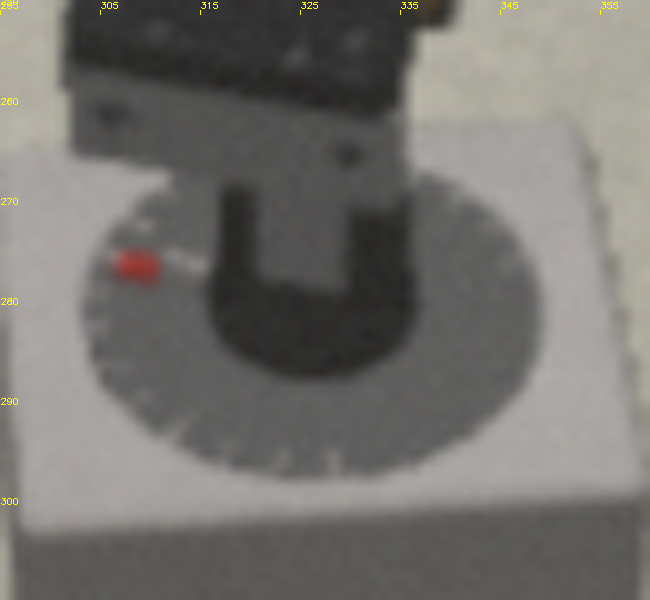

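```bash
python3 - <<'E'
from h import *
s=camera("side")
o=np.array([.523,.225])
for z in(.072,.074,.076,.078):
    for p in((312,275.3),(315.5,276.6)):
        v=back(s,*p,z)[:2]-o; print(z,p,np.hypot(*v).round(4),np.degrees(np.arctan2(v[1],v[0])).round(1))
# initial pointer tip (316.5,287) & red
for z in(.072,.075,.078):
    v=back(s,316.3,287,z)[:2]-o;print("init",z,np.hypot(*v).round(4),np.degrees(np.arctan2(v[1],v[0])).round(1))
for z in (.071,.074):
    v=back(s,308.5,276.5,z)[:2]-o;print("red",z,np.hypot(*v).round(4),np.degrees(np.arctan2(v[1],v[0])).round(1))
E
```

```text
0.072 (312, 275.3) 0.0326 -17.9
0.072 (315.5, 276.6) 0.0237 -17.0
0.074 (312, 275.3) 0.0318 -14.6
0.074 (315.5, 276.6) 0.023 -12.4
0.076 (312, 275.3) 0.0311 -11.2
0.076 (315.5, 276.6) 0.0224 -7.6
0.078 (312, 275.3) 0.0305 -7.6
0.078 (315.5, 276.6) 0.022 -2.6
init 0.072 0.0301 56.1
init 0.075 0.0323 59.4
init 0.078 0.0347 62.3
red 0.071 0.039 -9.1
red 0.074 0.0382 -4.8
```

Emit:
step_arm --motion '[[[0,0,0,0,0,0],[0,0,0,0,0,0],[0,0,0,0,0,0]]]' --fingers 0.04

```text
time_s: 5.82
ee_pos: [0.5228, 0.2251, 0.0862]
eef_rot: [-2.677, 1.57, -2.799]
force: [-0.2, -0.1, -0.3]
grip_width: 0.0385
```

Emit:
step_arm --motion '[[[-0.03,0,0,0,0,0],[-0.045,0,0,0,0,0],[-0.045,0,0,0,0,0],[0,0,-0.06,0,0,0],[0,0,-0.06,0,0,0],[0,0,-0.06,0,0,0],[0,0,0,0,0,0]]]'

```text
time_s: 6.7
ee_pos: [0.3418, 0.2474, 0.2069]
eef_rot: [0.861, 1.57, 0.742]
force: [0.7, 0.6, -0.3]
grip_width: 0.0398
```

```bash
python3 - <<'E'
from h import *
delta((.523,.225,.085),83.3)
s=camera("side");crop(s,295,250,65,60,10,"s3.png")
s=camera("top");crop(s,230,205,70,75,8,"t3.png")
E
```

```text
t 6.7 TCP [0.3418 0.2474 0.2069] F [ 0.7  0.6 -0.3] M [-0.02 -0.07 -0.  ] w 0.0398 q [ 0.54  0.01  1.85  0.    1.28 -0.91]
y heading 83.2 x axis [ 0.001  0.001 -1.   ]
shift mm [122.   -0.7 182.5] rot deg [-0.1  0.  -0. ]
```

View pics/s3.png

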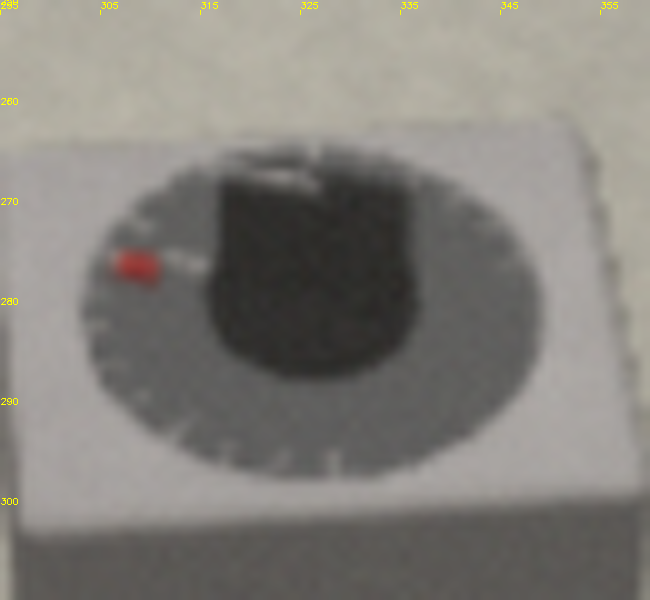

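View pics/t3.png

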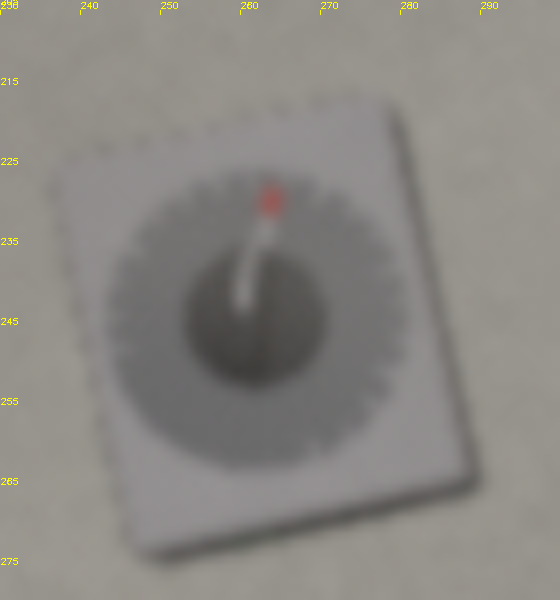

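The dial pointer is in line with the red tab. In the top view the tip is at about (263,233) and the tab at (264,230), and in the side view the tip is at about (312,275) beside the tab at (308,276). Next is the fastener.

```bash
python3 - <<'E'
from h import *
delta((.5205,-.184,.2069),-19)
E
```

```text
t 6.8 TCP [0.3445 0.2473 0.2069] F [-0.7  0.8  0.6] M [-0.01  0.02  0.03] w 0.04 q [ 0.54  0.01  1.85 -0.    1.28 -0.91]
y heading 83.1 x axis [ 0.001  0.001 -1.   ]
shift mm [  -0.  -406.9  226.7] rot deg [ 1.021e+02  0.000e+00 -1.000e-01]
```

Emit:
step_arm --motion '[[[0,-0.0407,0.0227,0,0,0],[0,-0.0407,0.0227,0,0,0],[0,-0.0407,0.0227,0,0,0],[0,-0.0407,0.0227,0,0,0],[0,-0.0407,0.0227,0,0,0],[0,-0.0407,0.0227,0,0,0],[0,-0.0407,0.0227,0,0,0],[0,-0.0407,0.0227,0,0,0],[0,-0.0407,0.0227,0,0,0],[0,-0.0407,0.0227,0,0,0]]]'

```text
time_s: 8.05
ee_pos: [0.521, -0.1873, 0.2058]
eef_rot: [2.938, 1.57, 2.815]
force: [0.8, 0.3, 0.1]
grip_width: 0.0401
```

Emit:
step_arm --motion '[[[0,0,0,10.2,0,0],[0,0,0,10.2,0,0],[0,0,0,10.2,0,0],[0,0,0,10.2,0,0],[0,0,0,10.2,0,0],[0,0,0,10.2,0,0],[0,0,0,10.2,0,0],[0,0,0,10.2,0,0],[0,0,0,10.2,0,0],[0,0,0,10.2,0,0],[0,0,0,0,0,0]]]'

```text
time_s: 9.43
ee_pos: [0.5205, -0.1855, 0.2058]
eef_rot: [-1.537, 1.57, 2.844]
force: [0.7, -0.3, -0.5]
grip_width: 0.04
```

```bash
python3 - <<'E'
from h import *
delta((.5205,-.184,.107),-19)
E
```

```text
t 9.43 TCP [ 0.5205 -0.1855  0.2058] F [ 0.7 -0.3 -0.5] M [-0.1   0.07 -0.02] w 0.04 q [-0.41  0.31  1.51 -0.    1.32 -0.08]
y heading -19.0 x axis [-0.001  0.    -1.   ]
shift mm [98.8 -0.4 -1.4] rot deg [0. 0. 0.]
```

Emit:
step_arm --motion '[[[0.035,0,-0.001,0,0,0],[0.035,0,0,0,0,0],[0.02,0,0,0,0,0],[0.009,0,0,0,0,0],[0,0,0,0,0,0]]]'

```text
time_s: 10.05
ee_pos: [0.5206, -0.1838, 0.1073]
eef_rot: [-1.607, 1.57, 2.776]
force: [0.2, -0.8, -0.4]
grip_width: 0.0398
```

Emit:
step_arm --motion '[[[0,0,0,0,0,0],[0,0,0,0,0,0],[0,0,0,0,0,0],[0,0,0,0,0,0],[0,0,0,0,0,0],[0,0,0,0,0,0]]]' --fingers 0

```text
time_s: 10.8
ee_pos: [0.5226, -0.1845, 0.1082]
eef_rot: [1.5, 1.564, -0.402]
force: [16.0, -6.4, -6.6]
grip_width: 0.0121
```

```bash
python3 - <<'E'
from h import *
delta((.5205,-.184,.107),-19)
s=camera("side");crop(s,280,110,95,100,7,"s4.png")
E
```

```text
t 10.8 TCP [ 0.5226 -0.1845  0.1082] F [16.  -6.4 -6.6] M [-1.3  -2.9   0.12] w 0.0121 q [-0.41  0.4   1.62  0.    1.11 -0.07]
y heading -19.0 x axis [ 0.006 -0.003 -1.   ]
shift mm [ 1.2 -2.2  0.2] rot deg [ 0.   0.  -0.4]
```

View pics/s4.png

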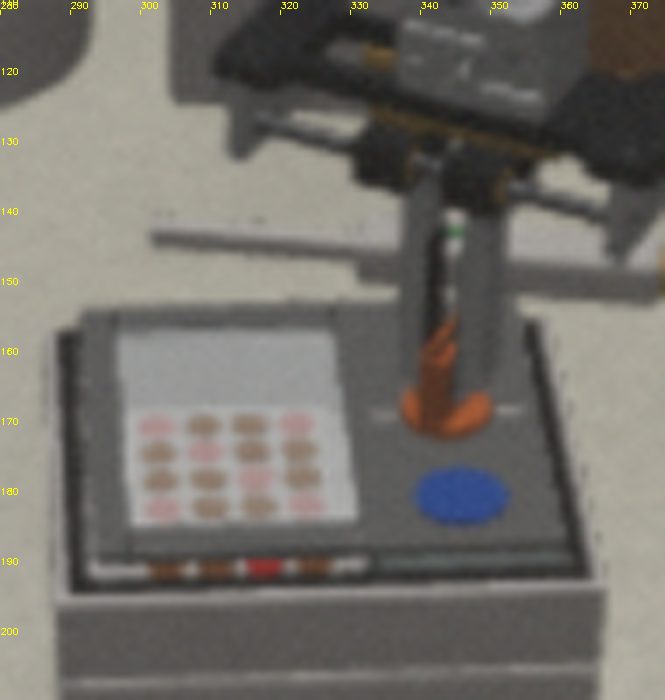

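Emit:
step_arm --motion '[[[0,0.0022,0,0,0,0],[0,0,0,0,0,0]]]'

```text
time_s: 11.1
ee_pos: [0.5229, -0.1846, 0.108]
eef_rot: [1.24, 1.569, -0.662]
force: [0.9, -3.9, 2.0]
grip_width: 0.0121
```

Emit:
step_arm --motion '[[[0,0,0,7.5,0,0],[0,0,0,7.5,0,0],[0,0,0,7.5,0,0],[0,0,0,7.5,0,0],[0,0,0,7.5,0,0],[0,0,0,7.5,0,0],[0,0,0,7.5,0,0],[0,0,0,7.5,0,0],[0,0,0,0,0,0],[0,0,0,0,0,0],[0,0,0,0,0,0]]]'

```text
time_s: 12.48
ee_pos: [0.524, -0.186, 0.1082]
eef_rot: [2.289, 1.565, -0.66]
force: [11.3, -13.4, -4.7]
grip_width: 0.012
```

```bash
python3 - <<'E'
from h import *
delta((.5226,-.1845,.107),-78.7)
s=camera("side");crop(s,320,130,50,60,10,"s5.png")
E
```

```text
t 12.47 TCP [ 0.524  -0.186   0.1082] F [ 11.3 -13.4  -4.7] M [-2.53 -1.9  -0.02] w 0.012 q [-0.41  0.41  1.61 -0.    1.11  0.97]
y heading -79.0 x axis [ 0.005 -0.004 -1.   ]
shift mm [ 1.2 -1.7  1.1] rot deg [-0.3 -0.2 -0.3]
```

View pics/s5.png

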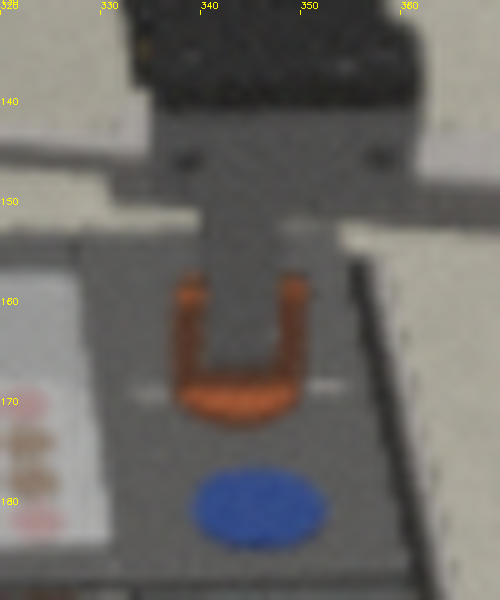

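Emit:
step_arm --motion '[[[0,0,0,0,0,0],[0,0,0,0,0,0],[0,0,0,0,0,0]]]' --fingers 0.045

```text
time_s: 12.9
ee_pos: [0.5224, -0.184, 0.1073]
eef_rot: [-0.807, 1.57, 2.527]
force: [0.5, -0.2, -0.4]
grip_width: 0.0385
```

Emit:
step_arm --motion '[[[-0.03,0,0,0,0,0],[-0.05,0,0,0,0,0],[-0.04,0,0,0,0,0],[0,0,-0.06,0,0,0],[0,0,-0.06,0,0,0],[0,0,0,0,0,0]]]'

```text
time_s: 13.65
ee_pos: [0.6423, -0.1599, 0.2244]
eef_rot: [-0.565, 1.567, 2.772]
force: [-1.1, -0.4, -0.4]
grip_width: 0.0452
```

```bash
python3 - <<'E'
from h import *
delta((.512,-.130,.12),-78.7)
s=camera("side");crop(s,320,130,50,60,10,"s6.png")
t=camera("top");crop(t,375,215,70,60,8,"t6.png")
E
```

```text
t 13.65 TCP [ 0.6423 -0.1599  0.2244] F [-1.1 -0.4 -0.4] M [-0.01  0.2   0.01] w 0.0452 q [-0.3   0.55  1.13  0.    1.47  1.08]
y heading -78.8 x axis [-0.003  0.001 -1.   ]
shift mm [104.9 -54.3 121.7] rot deg [-0.1  0.2  0.1]
```

View pics/s6.png

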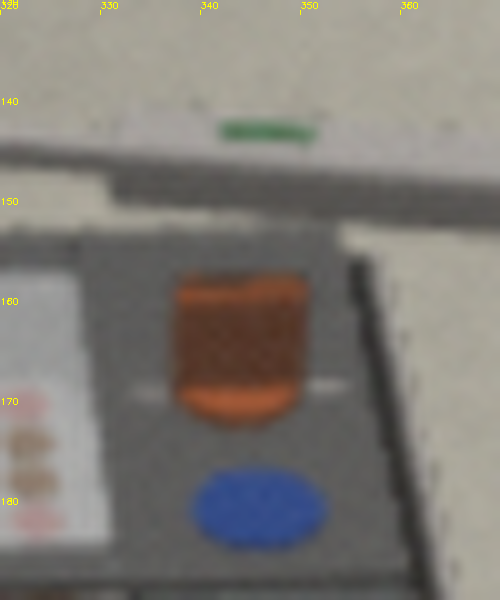

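View pics/t6.png

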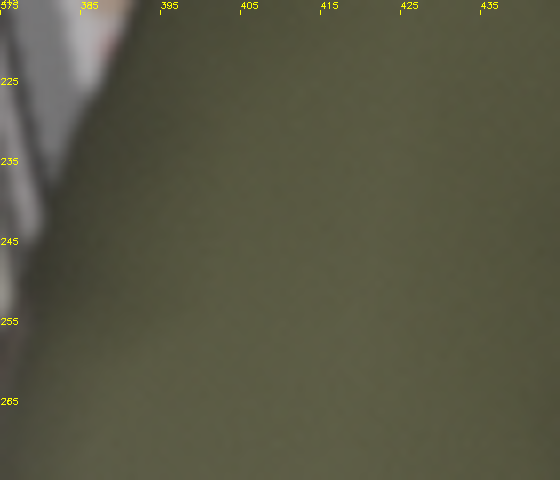

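The side view shows the bar parallel to the two white marks (334,169) and (353,168). The arm blocks the top view. I'm going to press the pad now.

Emit:
step_arm --motion '[[[0,-0.0181,0.0406,0,0,0],[0,-0.0181,0.0406,0,0,0],[0,-0.0181,0.0406,0,0,0],[0.05,0,0,0,0,0],[0.05,0,0,0,0,0],[0,0,0,0,0,0],[0,0,0,0,0,0]]]' --fingers 0

```text
time_s: 14.62
ee_pos: [0.5109, -0.1318, 0.1299]
eef_rot: [2.623, 1.568, -0.327]
force: [0.1, 1.2, -0.5]
grip_width: 0.0004
```

```bash
python3 - <<'E'
from h import *
delta((.512,-.130,.096),-78.7)
s=camera("side");crop(s,300,110,80,90,7,"s7.png")
E
```

```text
t 14.62 TCP [ 0.5109 -0.1318  0.1299] F [ 0.1  1.2 -0.5] M [-0.11  0.15  0.01] w 0.0004 q [-0.32  0.32  1.67 -0.    1.14  1.06]
y heading -79.0 x axis [ 0.003 -0.001 -1.   ]
shift mm [33.9 -1.6 -1.3] rot deg [-0.3 -0.1 -0.1]
```

View pics/s7.png

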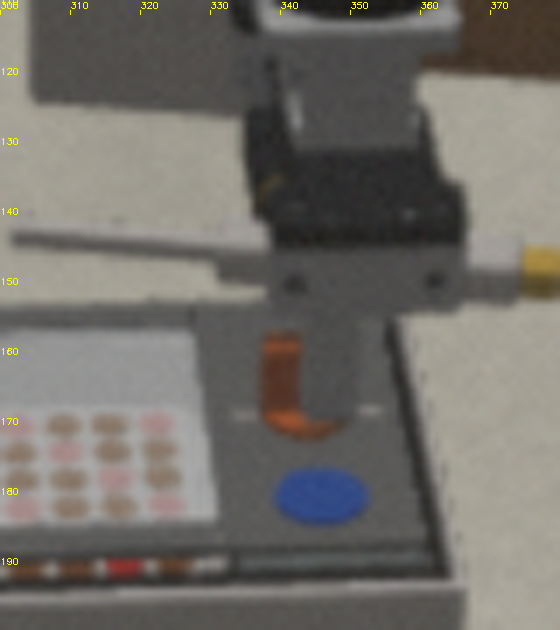

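Emit:
step_arm --motion '[[[0.02,-0.0015,-0.001,0,0,0],[0.012,0,0,0,0,0],[0.004,0,0,0,0,0],[0.002,0,0,0,0,0],[0.002,0,0,0,0,0],[0,0,0,0,0,0]]]' --squeeze 20

```text
time_s: 15.42
ee_pos: [0.5116, -0.1298, 0.0889]
eef_rot: [2.652, 1.569, -0.297]
force: [-2.9, 1.4, 8.8]
grip_width: 0.0005
```

Emit:
step_arm --motion '[[[0.001,0,0,0,0,0],[0.001,0,0,0,0,0],[0,0,0,0,0,0],[0,0,0,0,0,0]]]'

```text
time_s: 15.92
ee_pos: [0.5117, -0.1298, 0.088]
eef_rot: [2.65, 1.569, -0.299]
force: [-9.1, 4.5, 21.3]
grip_width: 0.0003
```

```bash
python3 - <<'E'
from h import *
delta((.512,-.130,.088),-78.7)
s=camera("side");crop(s,285,120,95,190,4,"s8.png");crop(s,295,250,65,60,10,"s9.png")
E
```

```text
t 15.93 TCP [ 0.5117 -0.1298  0.088 ] F [-9.1  4.5 21.3] M [0.64 1.91 0.04] w 0.0003 q [-0.32  0.38  1.71  0.    1.05  1.06]
y heading -79.0 x axis [ 0.002 -0.001 -1.   ]
shift mm [ 0.   0.3 -0.3] rot deg [-0.3 -0.1 -0.1]
```

View pics/s8.png

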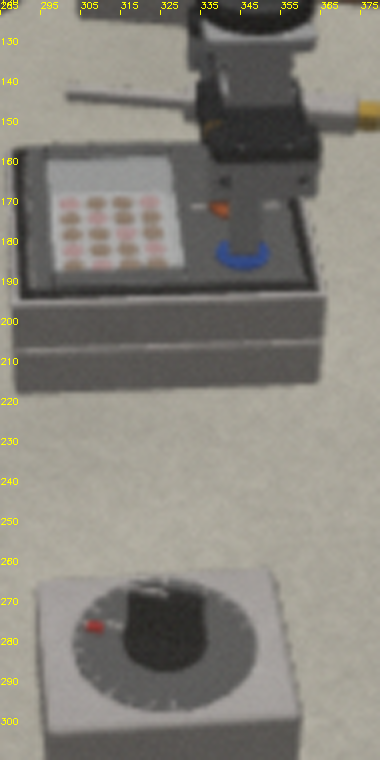

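Emit:
step_arm --motion '[[[0,0,0,0,0,0],[0,0,0,0,0,0],[0,0,0,0,0,0],[0,0,0,0,0,0]]]'

```text
time_s: 16.48
ee_pos: [0.5117, -0.1298, 0.088]
eef_rot: [2.669, 1.569, -0.28]
force: [-8.8, 3.3, 21.8]
grip_width: 0.0003
```

The cover is down: the fingers stand on the blue pad at (345,183), the TCP holds at 88 mm and the push is a steady 21 N. The dial still points at the tab.

```bash
python3 -c "
from station import ticket
print(ticket.hand_in())"
```

```text
the job is handed in; nothing more can be done
None
```

I turned the dial to the red tab, turned the fastener in line with the white marks, and handed in with the closed fingers still pressing the cover down. The clock stood at about 16.5 s of the 67 s allowed. The hand-in gave no verdict.

- **Dial:** I turned it about 66° clockwise. Both views show the pointer in line with the tab, and I estimate it is within about 3° (under 2 mm at the tip). The tab did not visibly move. The single side-view reading varied by a few degrees depending on the pointer height I assumed.
- **Fastener:** I turned it about 60° clockwise. The side view shows the bar parallel to the marks. The arm blocked the top view, so that camera could not confirm it. The cover going down its full travel also shows the cross bar was clear.
- **Cover:** The fingertips held at z = 0.088 m, which is 8 mm below the pad's raised height. The downward push was a steady 21–22 N, with about 9 N sideways.
- **Bystanders:** The arm's planned moves stayed clear of the tip box, pipette and beaker. I did not measure their positions again at the end.

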